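Set the fence against two eccentric stops and lock it

TASK

The two eccentric stops on the aluminium fixture plate have been re-set for the next job, and the steel fence must follow: swing its clamp lever fully open, slide the fence away from you until its straight face bears on both round stops at once under a light push (more than about 10 N on either one and it loses its setting), then swing the lever back fully home so that the fence stays locked against both. Leave the things lying round the plate alone.

Things in the scene. Friction and masses are not known exactly. Their poses are not given: they have to be found in the camera images.
- plate: bare aluminium fixture plate, 260 (x) x 280 (y) x 12 mm, fixed on four 10 mm rubber feet: its top face is 22 mm above the worktop. Origin: under its centre, at the height of the worktop; its x axis points from the clamp towards the two stops, z up; yaw differs from start to start.
- stop_left: eccentric stop on the plate's +y side: round steel head, 24 mm diameter, 18 mm high, held by a cap screw (to 22.5 mm) in a slot 85 mm from the plate's middle line. Origin: on the screw's axis, at the plate's top face, 67 to 83 mm ahead of the plate's centre. The head's centre lies 4 mm off that axis in a direction that the pose does not tell: it must be felt or seen.
- stop_right: the same kind of eccentric stop on the plate's -y side: head 24 mm diameter, its centre 4 mm off the screw's axis in another unknown direction. Origin: on its screw's axis, at the plate's top face. The two stops stand differently far forward, so the fence must in general turn a little to touch both.
- fence: loose steel fence, 0.4 kg, on the plate: upright straight blade 240 mm long (y), 8 mm thick (x), 30 mm high, on a slotted tongue (44 mm wide, 6 mm thick, to 150 mm behind the face). Origin: middle of the tongue's underside, 91.5 mm behind the blade's front face; x points to the stops. It bears on a stop when the head's centre is 103.5 mm ahead of the origin along x.
- fence_face (a point): middle of the blade's straight front face, 15 mm above the fence's underside; axes as the fence's. Push on the blade's back face (8 mm behind, free above the tongue) or pinch its 8 mm thickness. With the clamp open the fence slides along its slot to the stops and can turn: the slot is 20 mm wide round the 8 mm stud, 6 mm of play each side.
- clamp_axis (a point): foot of the upright clamp stud on the plate's top face, 55 mm behind the plate's centre; the lever turns about it. The stud, with the lever's 23 mm hub round it, is 40 mm high.
- lever (a joint): clamp lever on the upright stud: 0 rad = fully home, locked, pointing along the plate's +y; opens counter-clockwise from above to a stop at 1.4 rad, pointing almost along the plate's -x. Opening lifts a sprung washer (31 mm) off the fence's tongue; closed it presses with about 30 N and the fence does not slide. Stiff (about 3 N at the grip), stays where it is left.
- lever_grip (a point): point on the clamp lever's black round grip (15 mm thick, 26 mm long, the lever 73 mm long in all, radially outwards), 55 mm from the clamp axis and 39 mm above the plate's top face, 61 mm above the worktop; it moves with the lever.
- loupe: black loupe standing beside the plate, 37 mm wide and 36 mm high; bystander. Origin: centre of its underside.
- driver: small black screwdriver, 152 mm long, lying near the plate; bystander. Origin: under its middle.
- marker: white marker pen with a black cap, 118 mm long, lying near the plate; bystander. Origin: under its middle.

How it is judged:
By the outcome, as a careful person would: the job done as asked, in the order asked, and still so for the second after the job is handed in, with the robot touching nothing.
It also fails if it takes over 72 s, if anything falls off the work surface, if the arm or the gripper's body presses on something with over 40 N, if the wrist force passes 120 N, or if a joint passes its speed limit or range.

ROBOT

A 7-joint arm with a two-finger parallel gripper is mounted at the origin on a cart in front of the work surface, level with it; the furniture and walls round the work are solid. World frame = base frame: x ahead of the robot, y to its left, z up, the work surface at z = 0. Lengths are in m, angles in rad, forces in N, time in s.
With the tool pointing down it reaches from about 0.4 to 0.9 m from the base axis. Payload 5.5 kg.
Tool frame: the origin (TCP) lies at the very end of the fingers, on their centre line; the grasp point (between the pads) lies 19 mm behind it (tcp_to_grasp is the distance from the TCP to the grasp point, in m); z points along the fingers, y is the line along which they close (so a half turn about z gives the same grasp; the last joint's range is limited). The gripper opens to 85 mm and grips with 20 to 120 N. Pads are 22 mm wide; open, the fingers measure 114 mm over their backs; the gripper's body (76 mm by 85 mm) begins 54 mm behind the grasp point. The pads swing forward as they close: fully open they stand 13 mm farther back than shut.
Start: joints at [1.601, 0.501, -0.427, 1.55, 0.221, 1.138, -0.21], TCP at [0.15, -0.632, 0.231] pointing down, gripper open.
Joint ranges: [-2.88, 2.88], [-0.31, 2.03], [-1.54, 1.56], [0.2, 2.42], [-1.41, 4.55], [0.19, 2.02], [-2.57, 2.57]. Speed limits (rad/s): [2.57, 2.57, 3.14, 3.14, 3.14, 3.14, 3.14].

INTERFACE

Orientations are given as [roll, pitch, yaw] about the fixed x, y, z axes, in that order (R = Rz(yaw) Ry(pitch) Rx(roll)).
In Python, from bench import * gives the robot as it stands.
- The arm moves only by the tool jog_arm, never from a script. Its argument "targets" is a list of rows, each an object with "delta_pos": the shift along the world's x, y, z in mm, a list of three; "rot": the turn, a rotation vector about the world's x, y, z in rad, a list of three; "claw": the opening in per cent of the stroke, from 0 (shut) to 100 (fully open). A call has 1 to 20 rows; each row shifts and turns the commanded pose from where the row before left it; what a row does not reach is not made up. A row lasts 1/10 s, in which the tool goes at most 50 mm and 8.59 degrees, less where a joint would pass 70% of its speed; a pose out of reach is approached as far as the arm can. A call with a gripper value outside its range is refused whole. The fingers move at their own pace and stop on an object; the grip force is fixed at half the most. Time passes only in rows, so rows that do not move let the fingers close. It gives the time, the measured TCP pose, the force, the opening and the grip force at its end, in the units of the state.
- observe(): the state, without advancing time (a new reading comes with each control period).
- get_image(name): name is "scene" or "top" or "wrist"; returns the picture (420x560x3 uint8, red, green, blue); there is no depth.
- camera_info(name): a dict with "K" (3x3 intrinsics, pixels), "extrinsics" (4x4, takes a point from camera to world coordinates). Camera axes: x right, y up, looking along -z (the intrinsics and any distortion apply to the point x, -y, -z); pixel columns grow to the right and rows downward; lengths in m; the calibration is good to about 2 mm. A picture is of the moment at which its call begins: read the wrist's pose just before it. camera_info takes no time and is no camera call; for the wrist camera it gives the pose at the moment of the call.
- hand_in(): hands the job in; it is judged then, once.
The state is a dict: "time": time; "qpos": joint angles; "joint_vel": joint speeds; "effort": joint torques, N m; "tcp_pos": TCP position; "tool_rot": TCP orientation; "ft_force": force on the tool from outside, world axes, zero at the start; "wrist_torque": the same for the moment, N m; "opening": finger opening in m; "grip_force": force on a finger pad.
Only numpy, scipy, OpenCV 4.12 (cv2) and the standard library are available. Lean on these libraries where they do the work, as an engineer would, in place of code of your own. Each camera call takes 0.05 s, during which the arm holds its last target. There are 200 camera calls.

## Working session

There is one attempt and no reset: what is moved stays moved. The work goes in short steps, Python scripts to look and compute and a tool call to move; the robot and the scene stay as the last step left them, time stands still between calls to the robot, and variables do not carry over. Pictures are saved under pics/ and viewed, at most 10 in all, crops included, and the job is handed in when it is done.

Besides the shell and the picture viewer there is one more tool, called as name([rows], argument=value, ...), one row to a line, values as JSON. jog_arm: Moves the arm, as the interface text tells. Its arguments: {"type":"object","properties":{"targets":{"type":"array"}},"required":["targets"]}

```bash
ls; mkdir -p pics
python3 - <<'E'
from bench import *
import cv2
for n in("top","scene"):
    im=get_image(n); cv2.imwrite(f"pics/{n}0.png",im[:,:,::-1])
    c=camera_info(n); print(n,c)
s=observe();print(s["tcp_pos"],s["tool_rot"],s["time"],s["opening"])
E
```

```text
pics
top {'K': array([[452.32530975,   0.        , 279.51129266],
       [  0.        , 452.32530975, 204.51707313],
       [  0.        ,   0.        ,   1.        ]]), 'extrinsics': array([[ 0.0028758 ,  0.9981967 , -0.05995901,  0.5247454 ],
       [-0.99980461,  0.00169746, -0.0196941 , -0.02852325],
       [-0.01955681,  0.06000393,  0.99800654,  1.08225999],
       [ 0.        ,  0.        ,  0.        ,  1.        ]])}
scene {'K': array([[452.75444088,   0.        , 274.46351849],
       [  0.        , 452.75444088, 200.82206214],
       [  0.        ,   0.        ,   1.        ]]), 'extrinsics': array([[ 0.43040792,  0.47647631, -0.76662855, -0.4174453 ],
       [-0.90238988,  0.20736762, -0.37774486, -0.49934563],
       [-0.02101254,  0.85438223,  0.51922007,  0.74631114],
       [ 0.        ,  0.        ,  0.        ,  1.        ]])}
[ 0.14974872 -0.6318845   0.23036101] [-3.13986340e+00 -4.47596445e-05  2.32824958e-01] 0.1 0.08548821168180268
```

View pics/top0.png

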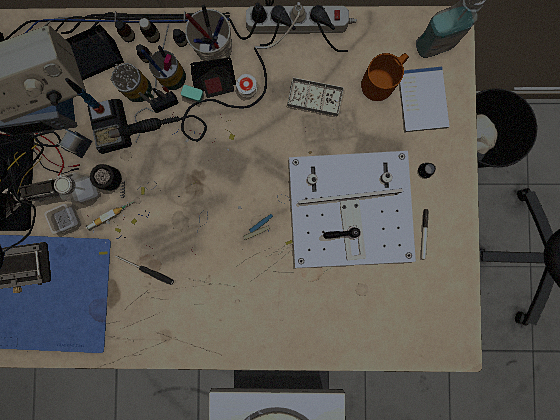

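View pics/scene0.png

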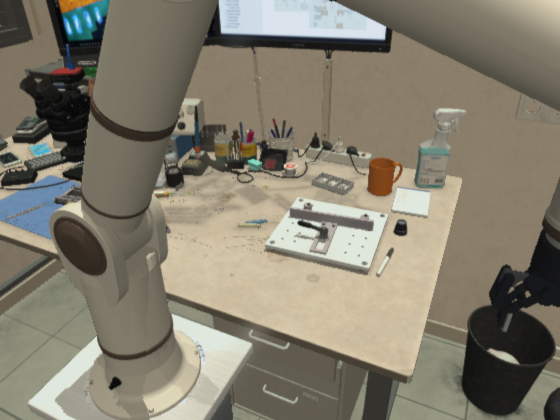

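The top view shows the plate with corners at about (289,157), (409,152), (413,264) and (295,269). The stops are near (312,180) and (387,177), and the lever points left (+y) from about (355,233). The loupe (427,170) and marker (424,233) are on the right, and the driver is far left.

```bash
cat > h.py <<'E'
from bench import *
import cv2, numpy as np
def ray(c,uv,z):
    K,E=c["K"],c["extrinsics"]
    d=np.array([(uv[0]-K[0,2])/K[0,0],-(uv[1]-K[1,2])/K[1,1],-1.])
    d=E[:3,:3]@d; o=E[:3,3]
    return (o+d*(z-o[2])/d[2])
def proj(c,p):
    K,E=c["K"],c["extrinsics"]
    q=E[:3,:3].T@(np.asarray(p)-E[:3,3])
    return np.array([K[0,0]*q[0]/-q[2]+K[0,2], K[1,1]*q[1]/q[2]+K[1,2]])
E
python3 - <<'E'
from h import *
im=cv2.imread("pics/top0.png"); c=camera_info("top")
g=im.min(2); 
b=im[140:285,275:430]
m=np.zeros(g.shape,np.uint8); hsv=cv2.cvtColor(im,cv2.COLOR_BGR2HSV)
m[140:285,275:418]=((hsv[140:285,275:418,1]<40)&(g[140:285,275:418]>110))*255
m=cv2.morphologyEx(m,cv2.MORPH_CLOSE,np.ones((15,15)))
k=max(cv2.findContours(m,0,2)[0],key=cv2.contourArea)
r=cv2.minAreaRect(k); print(r)
P=np.array([ray(c,p,.022)[:2] for p in cv2.boxPoints(r)]); print(P,P.mean(0),[np.linalg.norm(P[i]-P[i-1]) for i in range(4)])
print([np.degrees(np.arctan2(*(P[i]-P[i-1])[::-1])) for i in range(4)])
for n,uv,z in(("lever tip",(323,234),.061),("hub",(355,233),.062),("loupe",(427,170),.036)): print(n,ray(c,uv,z))
cv2.imwrite("pics/c1.png",cv2.resize(b,None,fx=4,fy=4,interpolation=cv2.INTER_CUBIC))
E
```

```text
((344.78448486328125, 209.13209533691406), (111.17144775390625, 135.82688903808594), 87.10873413085938)
[[ 0.70086264  0.00539138]
 [ 0.7169921  -0.31380154]
 [ 0.45732596 -0.32300895]
 [ 0.44015769 -0.00860949]] [ 0.5788346  -0.16000715] [np.float64(0.26108062596841086), np.float64(0.31960019220704877), np.float64(0.2598293300289661), np.float64(0.31486786826977664)]
[np.float64(3.0740533480169203), np.float64(-87.10718968873432), np.float64(-177.96921939212535), np.float64(93.1256197991581)]
lever tip [ 0.51983365 -0.10639729  0.061     ]
hub [ 0.52229131 -0.17802263  0.062     ]
loupe [ 0.66818366 -0.34893023  0.036     ]
```

View pics/c1.png

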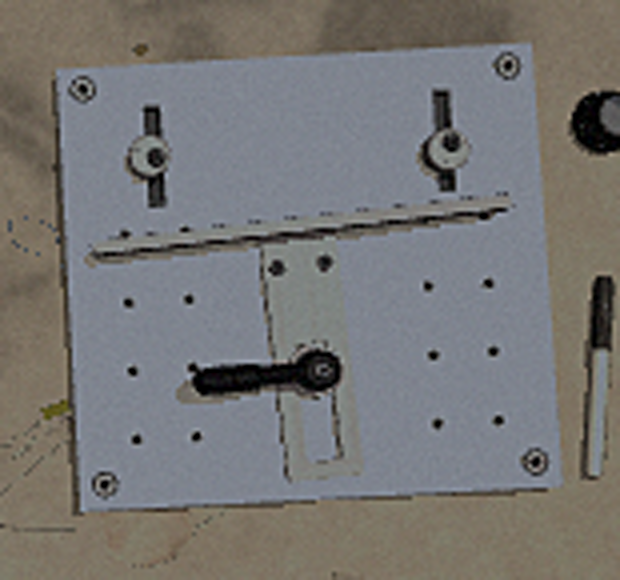

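The crop shows the stop heads at about (149,156) and (448,149). The blade runs from (92,255) to (508,203), so it is turned a few degrees on the plate, and the lever is home. I'll move over the plate for a near view.

jog_arm([
  {"delta_pos": [17.5, 25, 5], "rot": [0, 0, -0.0875], "claw": 35},
  {"delta_pos": [17.5, 25, 5], "rot": [0, 0, -0.0875], "claw": 35},
  {"delta_pos": [17.5, 25, 5], "rot": [0, 0, -0.0875], "claw": 35},
  {"delta_pos": [17.5, 25, 5], "rot": [0, 0, -0.0875], "claw": 35},
  {"delta_pos": [17.5, 25, 5], "rot": [0, 0, -0.0875], "claw": 35},
  {"delta_pos": [17.5, 25, 5], "rot": [0, 0, -0.0875], "claw": 35},
  {"delta_pos": [17.5, 25, 5], "rot": [0, 0, -0.0875], "claw": 35},
  {"delta_pos": [17.5, 25, 5], "rot": [0, 0, -0.0875], "claw": 35},
  {"delta_pos": [17.5, 25, 5], "rot": [0, 0, -0.0875], "claw": 35},
  {"delta_pos": [17.5, 25, 5], "rot": [0, 0, -0.0875], "claw": 35},
  {"delta_pos": [17.5, 25, 5], "rot": [0, 0, -0.0875], "claw": 35},
  {"delta_pos": [17.5, 25, 5], "rot": [0, 0, -0.0875], "claw": 35},
  {"delta_pos": [17.5, 25, 5], "rot": [0, 0, -0.0875], "claw": 35},
  {"delta_pos": [17.5, 25, 5], "rot": [0, 0, -0.0875], "claw": 35},
  {"delta_pos": [17.5, 25, 5], "rot": [0, 0, -0.0875], "claw": 35},
  {"delta_pos": [17.5, 25, 5], "rot": [0, 0, -0.0875], "claw": 35},
  {"delta_pos": [17.5, 25, 5], "rot": [0, 0, -0.0875], "claw": 35},
  {"delta_pos": [17.5, 25, 5], "rot": [0, 0, -0.0875], "claw": 35},
  {"delta_pos": [17.5, 25, 5], "rot": [0, 0, -0.0875], "claw": 35},
  {"delta_pos": [17.5, 25, 5], "rot": [0, 0, -0.0875], "claw": 35},
])

```text
time: 2.1
tcp_pos: [0.4577, -0.1911, 0.3097]
tool_rot: [3.121, 0.012, -1.318]
ft_force: [1.1, -0.5, 0.3]
opening: 0.03
grip_force: 0.0
```

Run:
```python
from h import *
s=observe(); c=camera_info("wrist"); im=get_image("wrist"); cv2.imwrite("pics/w1.png",im[:,:,::-1])
np.save("w1.npy",c,allow_pickle=True)
print(s["time"],s["tcp_pos"],s["tool_rot"],s["qpos"].round(2) if hasattr(s["qpos"],'round') else s["qpos"],s["opening"],s["ft_force"]); print(c["extrinsics"].round(3),c["K"])
t=camera_info("top")
f=lambda x,y,z: ray(t,(x/4+275,y/4+140),z)[:2]
C=np.array([f(56,70,.022),f(531,43,.022),f(561,487,.022),f(78,512,.022)]); print(C,C.mean(0))
for n,p in(("L",f(149,156,.040)),("R",f(448,149,.04)),("bladeR",f(510,203,.052)),("bladeL",f(90,253,.052)),("hub",f(322,370,.062)),("tip",f(193,382,.061))): print(n,p)
```

```text
2.1 [ 0.45770631 -0.19113315  0.30967423] [ 3.12118114  0.01230992 -1.31837683] [ 0.34  0.14 -0.    1.82  0.    1.2  -2.55] 0.02997641211412312 [ 1.14743242 -0.52046877  0.26376241]
[[-0.968  0.233  0.092  0.477]
 [-0.25  -0.927 -0.279 -0.262]
 [ 0.02  -0.293  0.956  0.45 ]
 [ 0.     0.     0.     1.   ]] [[307.29911563   0.         282.38359842]
 [  0.         307.29911563 210.94003047]
 [  0.           0.           1.        ]]
[[ 0.69976044 -0.0297019 ]
 [ 0.71566965 -0.30896833]
 [ 0.45610642 -0.32260981]
 [ 0.44047788 -0.04292008]] [ 0.5780036  -0.17605003]
L [ 0.64662933 -0.08353775]
R [ 0.65078817 -0.25573902]
bladeR [ 0.61848464 -0.2878678 ]
bladeL [ 0.58960715 -0.04922176]
hub [ 0.52341458 -0.17914933]
tip [ 0.5164692  -0.10694883]
```

View pics/w1.png

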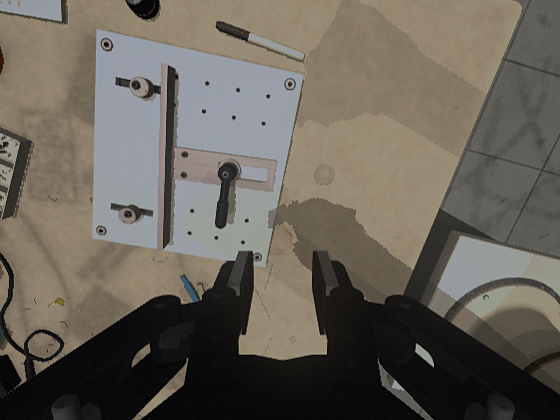

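The wrist picture shows the plate with the lever from hub (229,170) to tip (220,225) and the blade at x of about 168. The stop heads are at (145,88) and (130,213). Joint 7 hit its limit here, so I'll use the half-turned grasp.

jog_arm([
  {"delta_pos": [3.1, 3.35, -8], "rot": [0, 0, 0.147], "claw": 35},
  {"delta_pos": [3.1, 3.35, -8], "rot": [0, 0, 0.147], "claw": 35},
  {"delta_pos": [3.1, 3.35, -8], "rot": [0, 0, 0.147], "claw": 35},
  {"delta_pos": [3.1, 3.35, -8], "rot": [0, 0, 0.147], "claw": 35},
  {"delta_pos": [3.1, 3.35, -8], "rot": [0, 0, 0.147], "claw": 35},
  {"delta_pos": [3.1, 3.35, -8], "rot": [0, 0, 0.147], "claw": 35},
  {"delta_pos": [3.1, 3.35, -8], "rot": [0, 0, 0.147], "claw": 35},
  {"delta_pos": [3.1, 3.35, -8], "rot": [0, 0, 0.147], "claw": 35},
  {"delta_pos": [3.1, 3.35, -8], "rot": [0, 0, 0.147], "claw": 35},
  {"delta_pos": [3.1, 3.35, -8], "rot": [0, 0, 0.147], "claw": 35},
  {"delta_pos": [3.1, 3.35, -8], "rot": [0, 0, 0.147], "claw": 35},
  {"delta_pos": [3.1, 3.35, -8], "rot": [0, 0, 0.147], "claw": 35},
  {"delta_pos": [3.1, 3.35, -8], "rot": [0, 0, 0.147], "claw": 35},
  {"delta_pos": [3.1, 3.35, -8], "rot": [0, 0, 0.147], "claw": 35},
  {"delta_pos": [3.1, 3.35, -8], "rot": [0, 0, 0.147], "claw": 35},
  {"delta_pos": [3.1, 3.35, -8], "rot": [0, 0, 0.147], "claw": 35},
  {"delta_pos": [3.1, 3.35, -8], "rot": [0, 0, 0.147], "claw": 35},
  {"delta_pos": [3.1, 3.35, -8], "rot": [0, 0, 0.147], "claw": 35},
  {"delta_pos": [3.1, 3.35, -8], "rot": [0, 0, 0.147], "claw": 35},
  {"delta_pos": [3.1, 3.35, -8], "rot": [0, 0, 0.147], "claw": 35},
])

```text
time: 4.15
tcp_pos: [0.5199, -0.1242, 0.1498]
tool_rot: [3.122, 0.011, 1.629]
ft_force: [-0.2, -0.6, -0.4]
opening: 0.0298
grip_force: 0.0
```

```bash
cat >> h.py <<'E'
from scipy.spatial.transform import Rotation as R
def need(p,yaw):
    s=observe(); a=R.from_euler("xyz",s["tool_rot"]); b=R.from_euler("xyz",[np.pi,0,yaw])
    print("t",s["time"],"dmm",((np.array(p)-s["tcp_pos"])*1e3).round(2),"rot",(b*a.inv()).as_rotvec().round(4),"F",np.round(s["ft_force"],1),"q",np.round(s["qpos"],2))
E
python3 - <<'E'
from h import *
need([.520,-.124,.046],1.624)
E
```

```text
t 4.15 dmm [   0.11    0.16 -103.79] rot [ 0.0096  0.0206 -0.005 ] F [-0.2 -0.6 -0.4] q [ 0.55  0.39 -0.44  1.93  0.23  0.85  0.04]
```

jog_arm([
  {"delta_pos": [0, 0, -25], "rot": [0.0096, 0.0206, -0.005], "claw": 35},
  {"delta_pos": [0, 0, -25], "rot": [0, 0, 0], "claw": 35},
  {"delta_pos": [0, 0, -25], "rot": [0, 0, 0], "claw": 35},
  {"delta_pos": [0, 0, -15], "rot": [0, 0, 0], "claw": 35},
  {"delta_pos": [0, 0, -14], "rot": [0, 0, 0], "claw": 35},
])

```text
time: 4.65
tcp_pos: [0.5198, -0.1243, 0.0452]
tool_rot: [-3.141, -0.0, 1.617]
ft_force: [-0.6, 0.2, 0.7]
opening: 0.03
grip_force: 0.0
```

Run:
```python
from h import *
need([.520,-.124,.046],1.624)
im=get_image("wrist"); cv2.imwrite("pics/w2.png",im[:,:,::-1])
# arc steps, 14 x 0.1 rad, about clamp axis
c=np.array([.523,-.179]); y=.053
p=[c+.055*np.array([-np.sin(y+k),np.cos(y+k)]) for k in np.arange(0,1.51,.1)]
print((np.diff(p,axis=0)*1e3).round(1).tolist())
```

```text
t 4.65 dmm [0.21 0.3  0.8 ] rot [-0.     -0.0005  0.0065] F [-0.6  0.2  0.7] q [ 0.49  0.56 -0.38  1.97  0.32  0.67 -0.04]
[[-5.5, -0.6], [-5.4, -1.1], [-5.2, -1.6], [-5.1, -2.2], [-4.8, -2.7], [-4.5, -3.1], [-4.2, -3.6], [-3.8, -4.0], [-3.4, -4.3], [-3.0, -4.6], [-2.5, -4.9], [-2.0, -5.1], [-1.5, -5.3], [-0.9, -5.4], [-0.4, -5.5]]
```

View pics/w2.png

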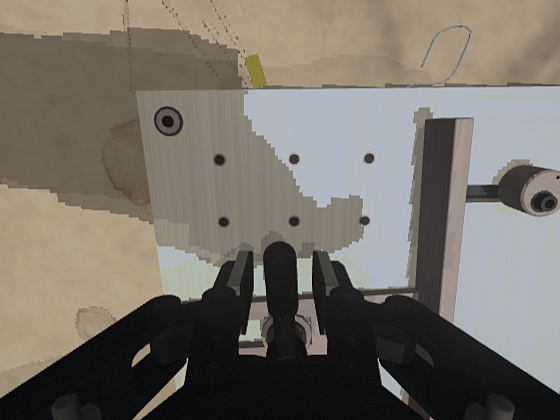

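The lever grip (280,270) stands centred between the pads. I'll swing it open along the arc.

jog_arm([
  {"delta_pos": [-5.5, -0.6, 0], "rot": [0, 0, 0.1], "claw": 35},
  {"delta_pos": [-5.4, -1.1, 0], "rot": [0, 0, 0.1], "claw": 35},
  {"delta_pos": [-5.2, -1.6, 0], "rot": [0, 0, 0.1], "claw": 35},
  {"delta_pos": [-5.1, -2.2, 0], "rot": [0, 0, 0.1], "claw": 35},
  {"delta_pos": [-4.8, -2.7, 0], "rot": [0, 0, 0.1], "claw": 35},
  {"delta_pos": [-4.5, -3.1, 0], "rot": [0, 0, 0.1], "claw": 35},
  {"delta_pos": [-4.2, -3.6, 0], "rot": [0, 0, 0.1], "claw": 35},
  {"delta_pos": [-3.8, -4.0, 0], "rot": [0, 0, 0.1], "claw": 35},
  {"delta_pos": [-3.4, -4.3, 0], "rot": [0, 0, 0.1], "claw": 35},
  {"delta_pos": [-3.0, -4.6, 0], "rot": [0, 0, 0.1], "claw": 35},
  {"delta_pos": [-2.5, -4.9, 0], "rot": [0, 0, 0.1], "claw": 35},
  {"delta_pos": [-2.0, -5.1, 0], "rot": [0, 0, 0.1], "claw": 35},
  {"delta_pos": [-1.5, -5.3, 0], "rot": [0, 0, 0.1], "claw": 35},
])

```text
time: 6.0
tcp_pos: [0.4711, -0.1673, 0.0473]
tool_rot: [3.141, 0.005, 2.922]
ft_force: [1.5, 1.7, -0.6]
opening: 0.0298
grip_force: 1.2
```

jog_arm([
  {"delta_pos": [-0.6, -3.3, 0], "rot": [0, 0, 0.06], "claw": 35},
  {"delta_pos": [-0.3, -2.2, 0], "rot": [0, 0, 0.04], "claw": 35},
])

```text
time: 6.2
tcp_pos: [0.47, -0.173, 0.0472]
tool_rot: [3.142, 0.005, 3.02]
ft_force: [1.0, 1.0, 1.5]
opening: 0.0297
grip_force: 1.0
```

jog_arm([
  {"delta_pos": [-0.2, -2.2, 0], "rot": [0, 0, 0.04], "claw": 35},
])

```text
time: 6.3
tcp_pos: [0.4698, -0.1749, 0.0472]
tool_rot: [-3.142, 0.005, 3.06]
ft_force: [1.3, 2.9, 0.7]
opening: 0.0298
grip_force: 1.0
```

jog_arm([
  {"delta_pos": [0, -2.2, 0], "rot": [0, 0, 0.03], "claw": 35},
  {"delta_pos": [0, -2.2, 0], "rot": [0, 0, 0.03], "claw": 35},
])

```text
time: 6.5
tcp_pos: [0.4696, -0.1782, 0.0469]
tool_rot: [3.14, 0.004, 3.12]
ft_force: [2.9, 9.5, 1.8]
opening: 0.0299
grip_force: 4.6
```

jog_arm([
  {"delta_pos": [0, -2, 0], "rot": [0, 0, 0.0], "claw": 35},
])

```text
time: 6.6
tcp_pos: [0.4696, -0.1783, 0.0468]
tool_rot: [3.138, 0.004, 3.121]
ft_force: [2.2, 12.0, 3.2]
opening: 0.0304
grip_force: 6.1
```

jog_arm([
  {"delta_pos": [0, -2, 0], "rot": [0, 0, 0.0], "claw": 35},
])

```text
time: 6.7
tcp_pos: [0.4696, -0.1785, 0.0468]
tool_rot: [3.136, 0.004, 3.121]
ft_force: [1.0, 16.0, 6.1]
opening: 0.0301
grip_force: 8.1
```

jog_arm([
  {"delta_pos": [0, 11, 0], "rot": [0, 0, 0], "claw": 35},
  {"delta_pos": [0, 0, 30], "rot": [0, 0, 0], "claw": 40},
  {"delta_pos": [0, 0, 30], "rot": [0, 0, 0], "claw": 40},
  {"delta_pos": [10, 0, 20], "rot": [0, 0, -0.143], "claw": 40},
  {"delta_pos": [10, 0, 10], "rot": [0, 0, -0.143], "claw": 40},
  {"delta_pos": [10, 0, 0], "rot": [0, 0, -0.143], "claw": 40},
  {"delta_pos": [10, 0, 0], "rot": [0, 0, -0.143], "claw": 40},
  {"delta_pos": [10, 0, 0], "rot": [0, 0, -0.143], "claw": 40},
  {"delta_pos": [10, 0, 0], "rot": [0, 0, -0.143], "claw": 40},
  {"delta_pos": [10, 0, 0], "rot": [0, 0, -0.143], "claw": 40},
  {"delta_pos": [10, 0, 0], "rot": [0, 0, -0.143], "claw": 40},
  {"delta_pos": [10, 0, 0], "rot": [0, 0, -0.143], "claw": 40},
  {"delta_pos": [5, 0, 0], "rot": [0, 0, -0.143], "claw": 40},
])

```text
time: 8.0
tcp_pos: [0.5633, -0.1729, 0.1362]
tool_rot: [-3.141, 0.002, 1.682]
ft_force: [-0.7, -0.2, 0.0]
opening: 0.0343
grip_force: 0.0
```

Run:
```python
from h import *
need([.604,-.1685,.040],1.69)
c=camera_info("wrist"); im=get_image("wrist")[:,:,::-1]; np.save("w3.npy",c,allow_pickle=True); cv2.imwrite("pics/w3.png",im)
im=get_image("top")[:,:,::-1]; cv2.imwrite("pics/t3.png",im)
```

```text
t 8.0 dmm [ 40.66   4.41 -96.16] rot [ 0.002  -0.0005  0.0077] F [-0.7 -0.2  0. ] q [ 0.63  0.52 -0.49  1.79  0.3   0.91  0.12]
```

View pics/w3.png

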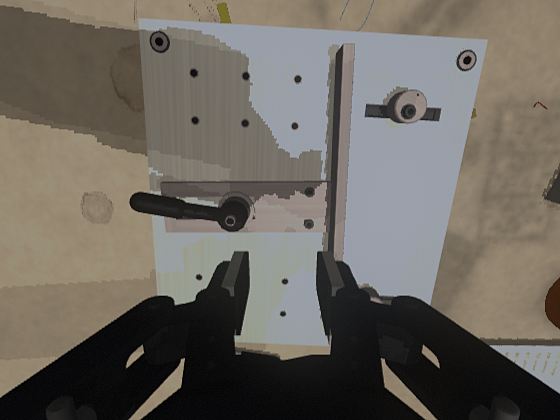

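The lever is fully open, from hub (232,215) to tip (135,202). The blade's top strip runs from about (349,44) to (340,250), and the left stop head is at (407,106).

Run:
```python
from h import *
c=np.load("w3.npy",allow_pickle=True).item()
im=cv2.imread("pics/w3.png")
for v in(60,120,180,230): print(v,im[v,325:362].mean(1).round().astype(int).tolist())
for uv in((344,44),(354,44),(335,250),(345,250)): print(uv,ray(c,uv,.052))
print("Lhead",ray(c,(407,106),.040))
print("hub",ray(c,(231,220),.062),"tongue",ray(c,(166,181),.028),ray(c,(166,232),.028),ray(c,(326,181),.028),ray(c,(326,232),.028))
```

```text
60 [161, 160, 161, 161, 163, 127, 117, 107, 110, 114, 95, 41, 48, 48, 48, 47, 44, 78, 149, 143, 140, 141, 141, 136, 132, 131, 133, 133, 121, 148, 163, 160, 161, 160, 160, 160, 161]
120 [161, 163, 163, 109, 95, 97, 96, 94, 56, 48, 51, 51, 51, 48, 63, 129, 132, 129, 128, 130, 131, 129, 129, 131, 131, 120, 166, 163, 161, 161, 160, 161, 160, 161, 161, 161, 160]
180 [95, 77, 81, 85, 86, 78, 47, 50, 52, 50, 50, 53, 120, 134, 129, 129, 129, 129, 131, 131, 130, 127, 147, 164, 160, 161, 161, 160, 161, 161, 161, 160, 161, 161, 161, 160, 161]
230 [150, 68, 77, 79, 69, 51, 55, 51, 50, 78, 147, 140, 136, 134, 133, 135, 136, 134, 135, 119, 165, 162, 161, 161, 160, 161, 160, 162, 160, 161, 161, 161, 161, 161, 161, 160, 162]
(344, 44) [ 0.58856717 -0.05010069  0.052     ]
(354, 44) [ 0.5951123  -0.04936775  0.052     ]
(335, 250) [ 0.60611853 -0.19603067  0.052     ]
(345, 250) [ 0.61400879 -0.19514593  0.052     ]
Lhead [ 0.6430387  -0.08241039  0.04      ]
hub [ 0.52382684 -0.1767502   0.062     ] tongue [ 0.46384039 -0.16074334  0.028     ] [ 0.46405431 -0.20561723  0.028     ] [ 0.59455733 -0.14609331  0.028     ] [ 0.60130535 -0.1902293   0.028     ]
```

jog_arm([
  {"delta_pos": [21, 2.2, -10], "rot": [0, 0, 0.008], "claw": 40},
  {"delta_pos": [21, 2.2, -20], "rot": [0, 0, 0], "claw": 40},
  {"delta_pos": [0, 0, -25], "rot": [0, 0, 0], "claw": 40},
  {"delta_pos": [0, 0, -25], "rot": [0, 0, 0], "claw": 40},
  {"delta_pos": [0, 0, -19], "rot": [0, 0, 0], "claw": 40},
  {"delta_pos": [0, 0, 0], "rot": [0, 0, 0], "claw": 40},
])

```text
time: 8.7
tcp_pos: [0.6017, -0.168, 0.034]
tool_rot: [-3.135, -0.001, 1.699]
ft_force: [-1.0, -0.3, 1.2]
opening: 0.0345
grip_force: 0.0
```

jog_arm([
  {"delta_pos": [0, 0, 0], "rot": [0, 0, 0], "claw": 8},
  {"delta_pos": [0, 0, 0], "rot": [0, 0, 0], "claw": 8},
  {"delta_pos": [0, 0, 0], "rot": [0, 0, 0], "claw": 8},
  {"delta_pos": [0, 0, 0], "rot": [0, 0, 0], "claw": 8},
])

```text
time: 9.1
tcp_pos: [0.606, -0.1684, 0.0385]
tool_rot: [3.14, 0.002, 1.696]
ft_force: [0.6, 0.1, 2.5]
opening: 0.0075
grip_force: 23.6
```

jog_arm([
  {"delta_pos": [2, -0.6, 0], "rot": [0, 0, -0.008], "claw": 6},
  {"delta_pos": [2, -0.6, 0], "rot": [0, 0, -0.008], "claw": 6},
  {"delta_pos": [2, -0.6, 0], "rot": [0, 0, -0.008], "claw": 6},
  {"delta_pos": [2, -0.6, 0], "rot": [0, 0, -0.008], "claw": 6},
])

```text
time: 9.5
tcp_pos: [0.6114, -0.1699, 0.0386]
tool_rot: [-3.138, 0.001, 1.664]
ft_force: [-8.4, 2.4, 12.4]
opening: 0.0066
grip_force: 58.0
```

jog_arm([
  {"delta_pos": [2, -0.6, 0], "rot": [0, 0, -0.008], "claw": 6},
  {"delta_pos": [2, -0.6, 0], "rot": [0, 0, -0.008], "claw": 6},
  {"delta_pos": [2, -0.6, 0], "rot": [0, 0, -0.008], "claw": 6},
  {"delta_pos": [2, -0.6, 0], "rot": [0, 0, -0.008], "claw": 6},
  {"delta_pos": [1.5, -0.6, 0], "rot": [0, 0, -0.008], "claw": 6},
])

```text
time: 10.0
tcp_pos: [0.6211, -0.1729, 0.0385]
tool_rot: [-3.138, 0.001, 1.624]
ft_force: [-6.9, 1.8, 12.5]
opening: 0.0064
grip_force: 57.9
```

Run:
```python
from h import *
need([.628,-.175,.0385],1.60)
im=get_image("top")[:,:,::-1]; cv2.imwrite("pics/t4.png",im)
im=get_image("wrist")[:,:,::-1]; cv2.imwrite("pics/w4.png",im); np.save("w4.npy",camera_info("wrist"),allow_pickle=True)
```

```text
t 10.0 dmm [ 6.93 -2.13 -0.05] rot [ 0.0013 -0.0035 -0.0244] F [-6.9  1.8 12.5] q [ 0.52  0.73 -0.41  1.68  0.38  0.82 -0.01]
```

View pics/w4.png

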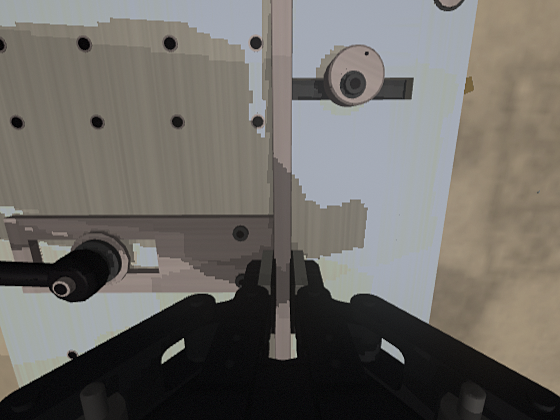

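The fence is gripped. The left stop head is centred at about (356,75) and the blade's front edge is at u≈291. I'll work out the gaps from this view and the top view.

Run:
```python
from h import *
c=np.load("w4.npy",allow_pickle=True).item()
im=cv2.imread("pics/w4.png")
for v in(20,76,140): print(v,im[v,262:300].mean(1).round().astype(int).tolist())
print("L head",ray(c,(356,75),.040)," face(L)",ray(c,(291,76),.052),ray(c,(291.5,20),.052),ray(c,(290.5,140),.052))
t=cv2.imread("pics/t4.png")[140:285,275:430]
cv2.imwrite("pics/c4.png",cv2.resize(t,None,fx=4,fy=4,interpolation=cv2.INTER_CUBIC))
```

```text
20 [131, 138, 140, 140, 141, 139, 112, 117, 116, 92, 128, 150, 144, 143, 142, 143, 143, 144, 144, 145, 143, 144, 142, 141, 142, 143, 144, 147, 146, 116, 113, 177, 171, 172, 171, 172, 171, 172]
76 [116, 120, 125, 102, 105, 106, 104, 103, 102, 83, 108, 132, 133, 133, 131, 132, 133, 134, 135, 136, 137, 135, 135, 133, 134, 134, 136, 137, 131, 114, 143, 184, 179, 178, 176, 177, 178, 177]
140 [121, 122, 122, 124, 126, 127, 127, 101, 104, 103, 70, 111, 140, 134, 133, 132, 131, 133, 135, 134, 136, 135, 136, 135, 136, 135, 136, 137, 120, 106, 182, 175, 172, 172, 172, 173, 172, 170]
L head [ 0.64570492 -0.08240703  0.04      ]  face(L) [ 0.61833063 -0.08579629  0.052     ] [ 0.61734902 -0.06689402  0.052     ] [ 0.61960216 -0.10972267  0.052     ]
```

View pics/c4.png

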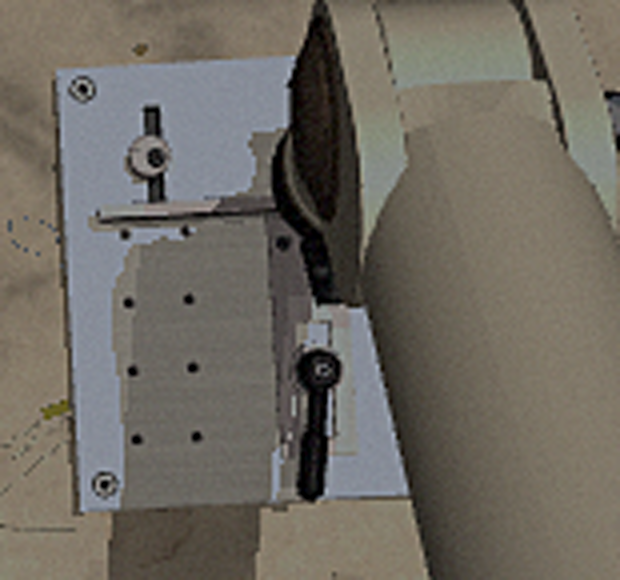

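The left stop still has about 15 mm of gap and the right (from the earlier fix) about 11 mm. I'll advance 8 mm more, then release and push lightly with the fingers shut.

jog_arm([
  {"delta_pos": [2, -0.5, 0.5], "rot": [0, 0, -0.006], "claw": 6},
  {"delta_pos": [2, -0.5, 0.5], "rot": [0, 0, -0.006], "claw": 6},
  {"delta_pos": [2, -0.5, 0.5], "rot": [0, 0, -0.006], "claw": 6},
  {"delta_pos": [2, -0.5, 0.5], "rot": [0, 0, -0.006], "claw": 6},
])

```text
time: 10.5
tcp_pos: [0.6305, -0.1757, 0.0387]
tool_rot: [-3.141, 0.001, 1.599]
ft_force: [-0.5, -0.0, -2.9]
opening: 0.0061
grip_force: 56.4
```

jog_arm([
  {"delta_pos": [0, 0, 0], "rot": [0, 0, 0], "claw": 35},
  {"delta_pos": [0, 0, 0], "rot": [0, 0, 0], "claw": 35},
  {"delta_pos": [0, 0, 15], "rot": [0, 0, 0], "claw": 35},
  {"delta_pos": [0, 0, 25], "rot": [0, 0, 0], "claw": 35},
  {"delta_pos": [0, 0, 20], "rot": [0, 0, 0], "claw": 0},
  {"delta_pos": [-20, 0, 0], "rot": [0, 0, 0], "claw": 0},
  {"delta_pos": [-20, 0, 0], "rot": [0, 0, 0], "claw": 0},
  {"delta_pos": [0, 0, 0], "rot": [0, 0, 0], "claw": 0},
])

```text
time: 11.3
tcp_pos: [0.5886, -0.1763, 0.1002]
tool_rot: [-3.14, 0.002, 1.599]
ft_force: [-0.1, -0.3, -0.6]
opening: -0.0001
grip_force: 0.0
```

Run:
```python
from h import *
need([.595,-.173,.042],1.60)
im=get_image("wrist")[:,:,::-1]; cv2.imwrite("pics/w5.png",im); np.save("w5.npy",camera_info("wrist"),allow_pickle=True)
```

```text
t 11.3 dmm [  6.43   3.25 -58.25] rot [ 0.0024 -0.0015  0.0009] F [-0.1 -0.3 -0.6] q [ 0.58  0.6  -0.45  1.74  0.32  0.88  0.02]
```

View pics/w5.png

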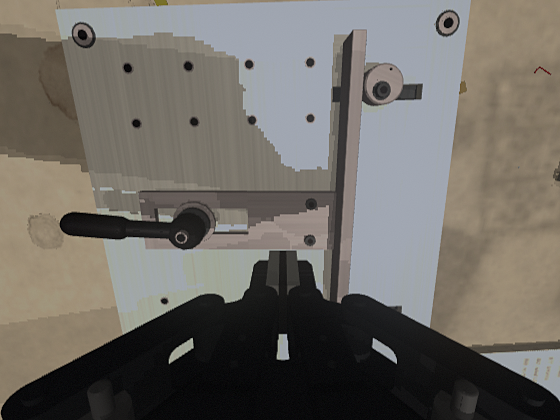

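The lever is still open, with its tip at (62,224). The left head at (382,85) has a few mm of gap to the blade front at u≈364. The shut fingers are behind the blade, so I'll descend and push.

jog_arm([
  {"delta_pos": [9, 5, -20], "rot": [0.0024, -0.0015, 0], "claw": 0},
  {"delta_pos": [0, 0, -20], "rot": [0, 0, 0], "claw": 0},
  {"delta_pos": [0, 0, -18], "rot": [0, 0, 0], "claw": 0},
  {"delta_pos": [0, 0, 0], "rot": [0, 0, 0], "claw": 0},
])

```text
time: 11.75
tcp_pos: [0.598, -0.17, 0.0384]
tool_rot: [-3.139, -0.003, 1.6]
ft_force: [-0.8, 0.3, -0.5]
opening: 0.0
grip_force: 0.0
```

jog_arm([
  {"delta_pos": [3, 0, 0], "rot": [0, 0, 0], "claw": 0},
  {"delta_pos": [3, 0, 0], "rot": [0, 0, 0], "claw": 0},
  {"delta_pos": [3, 0, 0], "rot": [0, 0, 0], "claw": 0},
])

```text
time: 12.05
tcp_pos: [0.6098, -0.1708, 0.0422]
tool_rot: [3.138, -0.001, 1.6]
ft_force: [-1.3, -1.8, 0.7]
opening: 0.0002
grip_force: 0.0
```

jog_arm([
  {"delta_pos": [2, 0, 0], "rot": [0, 0, 0], "claw": 0},
  {"delta_pos": [1, 0, 0], "rot": [0, 0, 0], "claw": 0},
  {"delta_pos": [1, 0, 0], "rot": [0, 0, 0], "claw": 0},
])

```text
time: 12.35
tcp_pos: [0.6127, -0.1706, 0.0413]
tool_rot: [3.14, -0.001, 1.6]
ft_force: [0.2, -0.3, -0.0]
opening: -0.0001
grip_force: 0.0
```

jog_arm([
  {"delta_pos": [1, 0, 0], "rot": [0, 0, 0], "claw": 0},
  {"delta_pos": [1, 0, 0], "rot": [0, 0, 0], "claw": 0},
])

```text
time: 12.55
tcp_pos: [0.6137, -0.1705, 0.0409]
tool_rot: [-3.141, -0.001, 1.6]
ft_force: [-3.1, 0.7, 4.1]
opening: 0.0002
grip_force: 2.4
```

jog_arm([
  {"delta_pos": [1, 0, 0], "rot": [0, 0, 0], "claw": 0},
])

```text
time: 12.65
tcp_pos: [0.6142, -0.1706, 0.0409]
tool_rot: [-3.14, -0.001, 1.6]
ft_force: [-5.3, 0.9, 5.8]
opening: -0.0004
grip_force: 3.5
```

jog_arm([
  {"delta_pos": [1, 0, 0], "rot": [0, 0, 0], "claw": 0},
])

```text
time: 12.75
tcp_pos: [0.6154, -0.1706, 0.041]
tool_rot: [-3.141, -0.001, 1.6]
ft_force: [-3.7, -0.2, 2.1]
opening: 0.0001
grip_force: 2.2
```

jog_arm([
  {"delta_pos": [1, 0, 0], "rot": [0, 0, 0], "claw": 0},
])

```text
time: 12.85
tcp_pos: [0.6169, -0.1707, 0.0409]
tool_rot: [-3.142, -0.001, 1.6]
ft_force: [-4.3, 0.3, 3.5]
opening: 0.0002
grip_force: 2.4
```

jog_arm([
  {"delta_pos": [0.7, 0, 0], "rot": [0, 0, 0], "claw": 0},
])

```text
time: 12.95
tcp_pos: [0.6173, -0.1706, 0.0409]
tool_rot: [-3.141, -0.001, 1.6]
ft_force: [-6.9, -0.4, 5.3]
opening: -0.0
grip_force: 4.2
```

jog_arm([
  {"delta_pos": [0.7, 0, 0], "rot": [0, 0, 0], "claw": 0},
])

```text
time: 13.05
tcp_pos: [0.6174, -0.1707, 0.0409]
tool_rot: [-3.14, -0.001, 1.6]
ft_force: [-8.2, 0.7, 7.0]
opening: 0.0002
grip_force: 5.2
```

Run:
```python
from h import *
need([.63,-.17,.041],1.60)
c=camera_info("wrist"); im=get_image("wrist")[:,:,::-1]; cv2.imwrite("pics/w6.png",im); np.save("w6.npy",c,allow_pickle=True)
g=im.mean(2)
for y in(-.06,-.075,-.0825,-.09,-.11,-.13):
    # sample profile along x at blade-top height
    xs=np.arange(.605,.672,.001)
    uv=[proj(c,(x,y,.052)) for x in xs]
    print(y,[int(g[int(round(v)),int(round(u))]) if 0<=v<420 and 0<=u<560 else -1 for u,v in uv])
```

```text
t 13.05 dmm [12.6   0.65  0.13] rot [-0.0011 -0.0021  0.0004] F [-8.2  0.7  7. ] q [ 0.52  0.72 -0.41  1.69  0.37  0.81 -0.03]
-0.06 [172, 172, 172, 172, 171, 172, 172, 171, 171, 172, 173, 172, 172, 172, 173, 172, 171, 172, 172, 173, 162, 99, 149, 147, 148, 146, 145, 144, 141, 175, 172, 172, 172, 172, 171, 172, 172, 172, 172, 171, 173, 172, 172, 172, 172, 172, 171, 171, 172, 171, 171, 171, 172, 171, 173, 172, 171, 171, 171, 169, 171, 171, 169, 167, 171, 177, 74, 50]
-0.075 [41, 54, 174, 172, 173, 173, 175, 173, 172, 173, 173, 173, 173, 172, 175, 141, 117, 116, 121, 48, 51, 58, 142, 138, 138, 139, 137, 135, 138, 115, 127, 130, 90, 108, 145, 148, 144, 145, 142, 141, 144, 148, 141, 130, 99, 175, 172, 171, 172, 171, 172, 171, 170, 171, 171, 171, 171, 170, 173, 173, 171, 173, 173, 171, 169, 172, 174, 172]
-0.0825 [170, 173, 172, 174, 174, 173, 173, 173, 173, 173, 172, 173, 173, 173, 175, 126, 128, 129, 108, 74, 51, 49, 136, 138, 137, 139, 136, 136, 136, 112, 151, 150, 152, 152, 157, 130, 81, 85, 101, 123, 150, 149, 147, 145, 145, 146, 148, 146, 145, 180, 172, 173, 172, 170, 172, 173, 172,
[... 354 characters left out ...]
170, 171, 171]
-0.11 [121, 121, 185, 177, 173, 173, 172, 173, 173, 173, 173, 172, 173, 172, 175, 114, 121, 101, 100, 104, 53, 55, 85, 142, 135, 137, 138, 138, 138, 134, 181, 173, 173, 173, 173, 174, 174, 172, 174, 173, 172, 173, 173, 174, 174, 173, 174, 174, 175, 174, 174, 174, 175, 174, 174, 172, 174, 173, 172, 172, 172, 171, 173, 173, 171, 170, 171, 172]
-0.13 [119, 118, 120, 118, 121, 121, 123, 120, 120, 122, 123, 123, 121, 123, 120, 119, 119, 121, 96, 96, 44, 54, 49, 141, 136, 134, 136, 137, 139, 138, 123, 174, 173, 173, 173, 172, 173, 173, 173, 174, 174, 173, 173, 174, 173, 174, 175, 174, 173, 174, 174, 174, 174, 173, 175, 174, 173, 174, 174, 173, 174, 173, 172, 173, 173, 171, 171, 170]
```

Contact seems reached: the TCP stopped moving at about 8 N total, and the left head sits adjacent to the face. I'll check the right end with a light push near it.

jog_arm([
  {"delta_pos": [-5, 0, 0], "rot": [0, 0, 0], "claw": 0},
  {"delta_pos": [-3, -15, 0], "rot": [0, 0, 0], "claw": 0},
  {"delta_pos": [0, -20, 0], "rot": [0, 0, 0], "claw": 0},
  {"delta_pos": [0, -20, 0], "rot": [0, 0, 0], "claw": 0},
  {"delta_pos": [0, 0, 0], "rot": [0, 0, 0], "claw": 0},
])

```text
time: 13.6
tcp_pos: [0.6106, -0.2319, 0.0409]
tool_rot: [3.139, 0.002, 1.594]
ft_force: [-0.8, -1.4, 0.2]
opening: -0.0
grip_force: 0.0
```

jog_arm([
  {"delta_pos": [2, 0, 0], "rot": [0, 0, 0], "claw": 0},
  {"delta_pos": [1, 0, 0], "rot": [0, 0, 0], "claw": 0},
  {"delta_pos": [0, 0, 0], "rot": [0, 0, 0], "claw": 0},
])

```text
time: 13.9
tcp_pos: [0.6146, -0.224, 0.0411]
tool_rot: [3.14, -0.002, 1.602]
ft_force: [0.1, -0.7, -0.1]
opening: 0.0001
grip_force: 0.0
```

jog_arm([
  {"delta_pos": [1, 0, 0], "rot": [0, 0, 0], "claw": 0},
])

```text
time: 14.0
tcp_pos: [0.6151, -0.2243, 0.041]
tool_rot: [3.14, -0.002, 1.601]
ft_force: [-0.2, 0.7, -0.1]
opening: 0.0002
grip_force: 0.0
```

jog_arm([
  {"delta_pos": [1, 0, 0], "rot": [0, 0, 0], "claw": 0},
  {"delta_pos": [1, 0, 0], "rot": [0, 0, 0], "claw": 0},
])

```text
time: 14.2
tcp_pos: [0.6171, -0.2252, 0.0411]
tool_rot: [3.14, -0.001, 1.6]
ft_force: [-1.2, -0.6, -0.2]
opening: -0.0002
grip_force: 0.0
```

jog_arm([
  {"delta_pos": [0.7, 0, 0], "rot": [0, 0, 0], "claw": 0},
])

```text
time: 14.3
tcp_pos: [0.6178, -0.2253, 0.0411]
tool_rot: [3.14, -0.001, 1.6]
ft_force: [-0.2, -0.7, -0.2]
opening: -0.0
grip_force: 0.0
```

jog_arm([
  {"delta_pos": [0.7, 0, 0], "rot": [0, 0, 0], "claw": 0},
])

```text
time: 14.4
tcp_pos: [0.618, -0.2254, 0.041]
tool_rot: [3.141, -0.001, 1.6]
ft_force: [-1.1, 0.4, 1.5]
opening: 0.0001
grip_force: 1.0
```

jog_arm([
  {"delta_pos": [0.7, 0, 0], "rot": [0, 0, 0], "claw": 0},
])

```text
time: 14.5
tcp_pos: [0.6181, -0.2254, 0.0409]
tool_rot: [-3.141, -0.001, 1.6]
ft_force: [-3.5, 0.9, 2.5]
opening: -0.0001
grip_force: 2.3
```

jog_arm([
  {"delta_pos": [0.7, 0, 0], "rot": [0, 0, 0], "claw": 0},
])

```text
time: 14.6
tcp_pos: [0.6183, -0.2254, 0.0408]
tool_rot: [-3.14, -0.002, 1.6]
ft_force: [-5.9, 0.7, 4.2]
opening: 0.0003
grip_force: 3.7
```

jog_arm([
  {"delta_pos": [0.5, 0, 0], "rot": [0, 0, 0], "claw": 0},
])

```text
time: 14.7
tcp_pos: [0.6184, -0.2254, 0.0408]
tool_rot: [-3.139, -0.002, 1.6]
ft_force: [-6.7, 1.2, 5.9]
opening: -0.0
grip_force: 4.3
```

The right end bears stiffly. I'll do the same near the left end, then finish with another look.

jog_arm([
  {"delta_pos": [-6, 0, 0], "rot": [0, 0, 0], "claw": 0},
  {"delta_pos": [-2, 28, 0], "rot": [0, 0, 0], "claw": 0},
  {"delta_pos": [0, 28, 0], "rot": [0, 0, 0], "claw": 0},
  {"delta_pos": [0, 28, 0], "rot": [0, 0, 0], "claw": 0},
  {"delta_pos": [0, 26, 0], "rot": [0, 0, 0], "claw": 0},
  {"delta_pos": [0, 0, 0], "rot": [0, 0, 0], "claw": 0},
  {"delta_pos": [0, 0, 0], "rot": [0, 0, 0], "claw": 0},
])

```text
time: 15.4
tcp_pos: [0.6127, -0.1149, 0.0413]
tool_rot: [3.139, -0.001, 1.602]
ft_force: [-0.4, -0.3, -0.1]
opening: -0.0001
grip_force: 0.0
```

jog_arm([
  {"delta_pos": [2, 0, 0], "rot": [0, 0, 0], "claw": 0},
  {"delta_pos": [1, 0, 0], "rot": [0, 0, 0], "claw": 0},
  {"delta_pos": [1, 0, 0], "rot": [0, 0, 0], "claw": 0},
])

```text
time: 15.7
tcp_pos: [0.6157, -0.1174, 0.0409]
tool_rot: [3.142, -0.0, 1.598]
ft_force: [-3.1, -1.2, 2.6]
opening: 0.0001
grip_force: 1.7
```

jog_arm([
  {"delta_pos": [0.7, 0, 0], "rot": [0, 0, 0], "claw": 0},
])

```text
time: 15.8
tcp_pos: [0.6158, -0.1174, 0.0408]
tool_rot: [-3.141, 0.0, 1.598]
ft_force: [-4.0, -2.1, 3.8]
opening: 0.0001
grip_force: 2.8
```

jog_arm([
  {"delta_pos": [0.7, 0, 0], "rot": [0, 0, 0], "claw": 0},
])

```text
time: 15.9
tcp_pos: [0.616, -0.1173, 0.0408]
tool_rot: [-3.14, 0.0, 1.598]
ft_force: [-7.2, -3.8, 5.2]
opening: -0.0001
grip_force: 3.9
```

Both ends bear. I'll now retract and return to the lever.

jog_arm([
  {"delta_pos": [-10, 0, 0], "rot": [0, 0, 0], "claw": 0},
  {"delta_pos": [0, 0, 35], "rot": [0, 0, 0], "claw": 0},
  {"delta_pos": [0, 0, 35], "rot": [0, 0, 0], "claw": 35},
  {"delta_pos": [-13.8, -5.5, 2], "rot": [0, 0, 0.1426], "claw": 35},
  {"delta_pos": [-13.8, -5.5, 2], "rot": [0, 0, 0.1426], "claw": 35},
  {"delta_pos": [-13.8, -5.5, 2], "rot": [0, 0, 0.1426], "claw": 35},
  {"delta_pos": [-13.8, -5.5, 2], "rot": [0, 0, 0.1426], "claw": 35},
  {"delta_pos": [-13.8, -5.5, 2], "rot": [0, 0, 0.1426], "claw": 35},
  {"delta_pos": [-13.8, -5.5, 2], "rot": [0, 0, 0.1426], "claw": 35},
  {"delta_pos": [-13.8, -5.5, 2], "rot": [0, 0, 0.1426], "claw": 35},
  {"delta_pos": [-13.8, -5.5, 2], "rot": [0, 0, 0.1426], "claw": 35},
  {"delta_pos": [-13.8, -5.5, 2], "rot": [0, 0, 0.1426], "claw": 35},
  {"delta_pos": [-13.8, -5.5, 2], "rot": [0, 0, 0.1426], "claw": 35},
  {"delta_pos": [0, 0, 0], "rot": [0, 0, 0], "claw": 35},
])

```text
time: 17.3
tcp_pos: [0.4678, -0.1712, 0.1308]
tool_rot: [3.141, -0.002, 3.026]
ft_force: [0.1, -0.2, -0.5]
opening: 0.03
grip_force: 0.0
```

Run:
```python
from h import *
need([.4684,-.1722,.047],3.024)
t=get_image("top")[:,:,::-1]; cv2.imwrite("pics/t7.png",t)
c=camera_info("wrist"); im=get_image("wrist")[:,:,::-1]; cv2.imwrite("pics/w7.png",im)
```

```text
t 17.3 dmm [  0.58  -1.01 -83.81] rot [-0.001  -0.0019 -0.0016] F [ 0.1 -0.2 -0.5] q [ 0.99  0.47 -0.84  2.    0.46  0.87  1.35]
```

jog_arm([
  {"delta_pos": [0.6, -1, -25], "rot": [0, 0, 0], "claw": 35},
  {"delta_pos": [0, 0, -25], "rot": [0, 0, 0], "claw": 35},
  {"delta_pos": [0, 0, -20], "rot": [0, 0, 0], "claw": 35},
  {"delta_pos": [0, 0, -14], "rot": [0, 0, 0], "claw": 35},
  {"delta_pos": [0, 0, 0], "rot": [0, 0, 0], "claw": 35},
])

```text
time: 17.9
tcp_pos: [0.4696, -0.1703, 0.0455]
tool_rot: [3.139, -0.004, 3.025]
ft_force: [-0.6, 0.5, -0.1]
opening: 0.0298
grip_force: 0.0
```

jog_arm([
  {"delta_pos": [0.9, 5.4, 0], "rot": [0, 0, -0.1], "claw": 35},
  {"delta_pos": [1.5, 5.3, 0], "rot": [0, 0, -0.1], "claw": 35},
  {"delta_pos": [2.0, 5.1, 0], "rot": [0, 0, -0.1], "claw": 35},
  {"delta_pos": [2.5, 4.9, 0], "rot": [0, 0, -0.1], "claw": 35},
  {"delta_pos": [3.0, 4.6, 0], "rot": [0, 0, -0.1], "claw": 35},
  {"delta_pos": [3.4, 4.3, 0], "rot": [0, 0, -0.1], "claw": 35},
  {"delta_pos": [3.8, 4.0, 0], "rot": [0, 0, -0.1], "claw": 35},
  {"delta_pos": [4.2, 3.6, 0], "rot": [0, 0, -0.1], "claw": 35},
  {"delta_pos": [4.5, 3.1, 0], "rot": [0, 0, -0.1], "claw": 35},
  {"delta_pos": [4.8, 2.7, 0], "rot": [0, 0, -0.1], "claw": 35},
  {"delta_pos": [5.1, 2.2, 0], "rot": [0, 0, -0.1], "claw": 35},
  {"delta_pos": [5.2, 1.6, 0], "rot": [0, 0, -0.1], "claw": 35},
  {"delta_pos": [5.4, 1.1, 0], "rot": [0, 0, -0.1], "claw": 35},
])

```text
time: 19.2
tcp_pos: [0.5162, -0.1237, 0.0476]
tool_rot: [3.142, -0.001, 1.721]
ft_force: [-3.2, -2.5, 0.3]
opening: 0.0299
grip_force: 1.5
```

jog_arm([
  {"delta_pos": [5.5, 0.6, 0], "rot": [0, 0, -0.1], "claw": 35},
  {"delta_pos": [2.8, 0.0, 0], "rot": [0, 0, -0.05], "claw": 35},
])

```text
time: 19.4
tcp_pos: [0.5248, -0.1229, 0.0477]
tool_rot: [3.141, -0.001, 1.572]
ft_force: [-2.7, -1.1, -1.0]
opening: 0.0299
grip_force: 1.5
```

jog_arm([
  {"delta_pos": [2.5, 0.0, 0], "rot": [0, 0, -0.04], "claw": 35},
])

```text
time: 19.5
tcp_pos: [0.5269, -0.123, 0.0476]
tool_rot: [-3.141, -0.001, 1.533]
ft_force: [-3.1, -1.0, 0.2]
opening: 0.0302
grip_force: 1.5
```

jog_arm([
  {"delta_pos": [2, 0.0, 0], "rot": [0, 0, -0.04], "claw": 35},
])

```text
time: 19.6
tcp_pos: [0.5281, -0.1232, 0.0475]
tool_rot: [-3.14, -0.0, 1.493]
ft_force: [-7.8, -2.5, 1.5]
opening: 0.0293
grip_force: 3.8
```

jog_arm([
  {"delta_pos": [2, 0.0, 0], "rot": [0, 0, 0], "claw": 35},
])

```text
time: 19.7
tcp_pos: [0.5284, -0.1233, 0.0472]
tool_rot: [-3.137, -0.0, 1.494]
ft_force: [-10.4, -1.1, 7.8]
opening: 0.0295
grip_force: 5.4
```

jog_arm([
  {"delta_pos": [2, 0.0, 0], "rot": [0, 0, 0], "claw": 35},
])

```text
time: 19.8
tcp_pos: [0.5285, -0.1233, 0.047]
tool_rot: [-3.133, 0.0, 1.495]
ft_force: [-16.0, -1.4, 10.8]
opening: 0.0297
grip_force: 7.5
```

jog_arm([
  {"delta_pos": [-11, 0, 0], "rot": [0, 0, 0.06], "claw": 35},
  {"delta_pos": [0, 0, 30], "rot": [0, 0, 0], "claw": 35},
  {"delta_pos": [0, 0, 40], "rot": [0, 0, 0], "claw": 35},
  {"delta_pos": [-20, 0, 40], "rot": [0, 0, 0], "claw": 35},
  {"delta_pos": [-20, 40, 0], "rot": [0, 0, 0], "claw": 35},
  {"delta_pos": [-20, 45, 0], "rot": [0, 0, 0], "claw": 35},
  {"delta_pos": [-20, 45, 0], "rot": [0, 0, 0], "claw": 35},
  {"delta_pos": [0, 45, 0], "rot": [0, 0, 0], "claw": 35},
  {"delta_pos": [0, 45, 0], "rot": [0, 0, 0], "claw": 35},
  {"delta_pos": [0, 0, 0], "rot": [0, 0, 0], "claw": 35},
])

```text
time: 20.8
tcp_pos: [0.4428, 0.105, 0.1591]
tool_rot: [3.136, -0.005, 1.566]
ft_force: [0.1, -0.8, 0.7]
opening: 0.03
grip_force: 0.0
```

Run:
```python
from h import *
s=observe(); print(s["time"],s["tcp_pos"],s["ft_force"])
a=cv2.imread("pics/t7.png")[140:285,275:430]
b=np.ascontiguousarray(get_image("top")[:,:,::-1]); cv2.imwrite("pics/t8.png",b); b=b[140:285,275:430]
f=lambda i,z:cv2.resize(i[15:75],None,fx=z,fy=z,interpolation=cv2.INTER_CUBIC)
cv2.imwrite("pics/c8.png",np.vstack([cv2.resize(b,None,fx=4.1,fy=4.1,interpolation=cv2.INTER_CUBIC)]))
# blade displacement between before/after locking
for u in(310,325,380,395):
    for i in(a,b): print(u,i[40:70,u-275].mean(1).astype(int).tolist())
```

```text
20.8 [0.44278625 0.10497354 0.15905368] [ 0.14689284 -0.8445895   0.65459912]
310 [138, 139, 143, 88, 138, 136, 156, 11, 75, 122, 114, 144, 139, 137, 138, 137, 141, 140, 137, 138, 138, 137, 139, 136, 140, 138, 139, 136, 137, 138]
310 [135, 138, 140, 90, 135, 134, 153, 11, 77, 123, 113, 145, 140, 138, 137, 141, 136, 135, 139, 139, 139, 139, 141, 137, 137, 143, 134, 136, 138, 136]
325 [138, 139, 137, 133, 134, 138, 101, 12, 95, 89, 149, 141, 140, 143, 143, 141, 138, 139, 140, 139, 139, 134, 139, 140, 140, 137, 138, 138, 141, 135]
325 [142, 136, 140, 128, 132, 137, 99, 10, 102, 88, 149, 137, 136, 137, 138, 137, 140, 139, 138, 137, 138, 138, 136, 139, 134, 140, 137, 138, 138, 138]
380 [103, 114, 126, 132, 141, 61, 30, 95, 106, 140, 140, 140, 144, 72, 1, 73, 144, 140, 139, 140, 134, 139, 137, 138, 140, 138, 140, 140, 140, 145]
380 [98, 111, 124, 127, 138, 61, 37, 96, 112, 143, 140, 136, 144, 73, 4, 72, 141, 136, 141, 138, 140, 137, 138, 138, 142, 138, 138, 139, 139, 143]
395 [144, 92, 134, 130, 145, 20, 52, 92, 108, 141, 141, 144, 106, 3, 36, 145, 141, 139, 141, 135, 136, 141, 137, 138, 141, 136, 141, 141, 141, 143]
395 [143, 91, 135, 136, 137, 18, 56, 96, 105, 140, 137, 144, 109, 2, 35, 142, 140, 140, 141, 136, 140, 138, 135, 139, 132, 138, 138, 137, 140, 143]
```

View pics/c8.png

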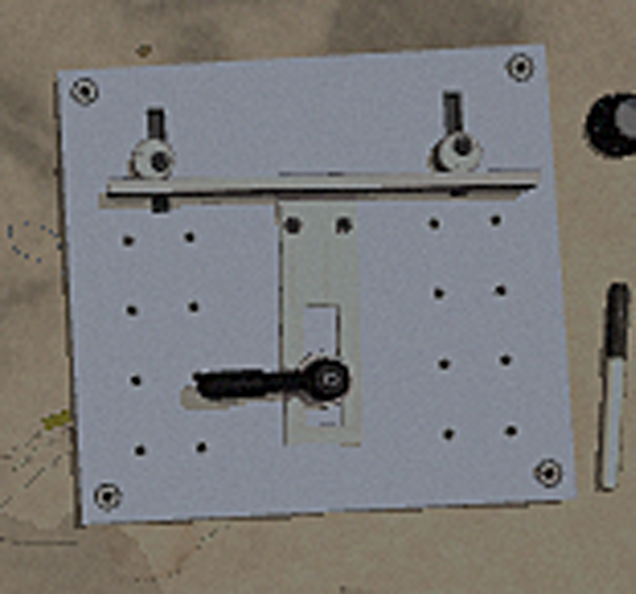

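The blade bears on both heads, at (152,160) and (458,150). The lever is home, locking did not shift the blade, and the bystanders are untouched.

```bash
python3 -c "
from bench import *
print(hand_in())"
```

```text
the job is handed in; nothing more can be done
None
```

The fence is locked against both stops with the lever swung fully home, and the job is handed in at about 21 s; my pushes on the fence peaked at about 8 N, and nothing round the plate was touched.

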